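# Fit the lever and hold the hidden bolt head

### The arm

A 7-joint arm with a two-finger parallel gripper is mounted at the origin on a cart in front of the work surface, level with it; the furniture and walls round the work are solid. World frame = base frame: x ahead of the robot, y to its left, z up, the work surface at z = 0. Lengths are in m, angles in rad, forces in N, time in s.
With the tool pointing down it reaches from about 0.425 to 0.925 m from the base axis. Payload 6.8 kg.
Tool frame: the origin (TCP) lies between the finger pads, 19 mm behind the fingertips; this is the grasp point; z points along the fingers, y is the line along which they close (so a half turn about z gives the same grasp; the last joint's range is limited). The gripper opens to 85 mm and grips with 20 to 120 N. Pads are 22 mm wide; open, the fingers measure 114 mm over their backs; the gripper's body (76 mm by 85 mm) begins 54 mm behind the grasp point. The pads swing forward as they close: fully open they stand 13 mm farther back than shut.
Start: joints at [-1.457, 0.477, 0.022, 1.555, -0.011, 1.109, -0.083], TCP at [0.148, 0.658, 0.25] pointing down, gripper open.
Joint ranges: [-2.96, 2.96], [-0.34, 2.1], [-1.41, 1.46], [0.24, 2.44], [-1.37, 4.51], [0.17, 1.92], [-2.96, 2.96]. Speed limits (rad/s): [2.39, 2.39, 3.14, 3.14, 3.14, 3.14, 3.14].

### API

Orientations are given as a unit quaternion [w, x, y, z].
In Python, from cell import env, kin, camera, calibration, job gives the robot as it stands. The module is installed in compiled form; this text tells all that it offers. Calls block until the motion is done:
- env.reach(position, orientation): joint-space move of the TCP to a pose.
- env.movel(position, velocity=0.15, rot=None, stop_force=None): straight line of the TCP; rot=None keeps the orientation; velocity is the mean speed in m/s. With stop_force (N) it stops when the force on the tool has changed by that much, and returns True; else False.
- env.goto_joints(angles): joint-space move.
- env.grip(opening, f_grip=None): finger opening in m; f_grip is the grip in N (None keeps the last); returns when the fingers have stopped.
- env.dwell(seconds).
- kin.inverse_kinematics(position, orientation): joint angles nearest the present ones, or None.
- env.get_state(): the state.
- camera(name): name is "scene" or "top"; returns (picture, depth): 400x640x3 uint8, blue, green, red; 400x640 float32, m along the optical axis (not along the pixel's ray), 0 where there is no reading.
- calibration(name): a dict with "fx", "fy", "cx", "cy" (pixels), "rvec" (rotation vector, rad) and "tvec" (3), from world to camera coordinates, as OpenCV has them. Camera axes: x right, y down, z forward; pixel columns grow to the right and rows downward; lengths in m; the calibration is good to about 2 mm. A picture is of the moment at which its call begins. calibration takes no time and is no camera call.
A pose or a line that the arm cannot do raises env.PlanningError and nothing moves.
- job.job_done(): hands the job in; it is judged then, once.
The state is a dict: "time": time; "qpos": joint angles; "joint_velocities": joint speeds; "joint_torque": joint torques, N m; "tcp_pos": TCP position; "orientation": TCP orientation; "force": force on the tool from outside, world axes, zero at the start; "torque": the same for the moment, N m; "opening": finger opening in m; "gripper_force": force on a finger pad.
Only numpy, scipy, OpenCV 4.12 (cv2) and the standard library are available. Lean on these libraries where they do the work, as an engineer would, in place of code of your own. Each camera call takes 0.05 s, during which the arm holds its last target. There are 200 camera calls.

### The job

Push the loose red-hubbed lever fully home onto the square front end of the bolt in the green bracket, its arm out to the left, and let go: its weight makes the bolt sag round. Then reach down into the gap behind the bracket, grip the hidden hexagon bolt head between the fingers, turn the bolt back until the gripped flats stand upright (bolt angle zero), and finish while still gripping it there so that it cannot turn, with the robot clear of the lever. Leave the cell tester, the tape roll and the glue pot where they stand.

Things in the scene. Friction and masses are not known exactly. Their poses are not given: they have to be found in the camera images.
- station: Fixed station, base plate 150 x 130 x 10 mm. Origin on the table under the middle of its upright green bracket: 12 mm thick in x, 70 mm wide in y, top 112 mm up. x points away from the robot through the bracket (position and yaw vary), y left, z up. Two gussets 33 mm high stand in front of the bracket, y = +-31 mm. Seen from the robot the bracket hides the bolt head.
- gap_centre (a point): Middle of the gap behind the bracket, level with the plates' tops (112 mm up), 30 mm behind the station's origin. The gap is 48 mm wide in station x, open at the top and both sides, floor 10 mm up. Beyond it stands the steel backing plate, 8 mm thick, 90 mm wide, as high as the bracket. Axes as the station.
- bolt (a joint): Angle of the bolt about the station's x axis, rad, stops at -0.35 and +0.35; positive lifts its left (+y) side. At 0 the square end lies level and two head flats stand upright, facing +y and -y. Friction 0.03 N m: it stays put unloaded. The released lever (0.07 to 0.15 N m) turns it down to -0.35. Head, nut and square end are one piece.
- head_centre (a point): Centre of the hidden steel hexagon head, on the bolt axis 80 mm above the table, 21 mm behind the station's origin. Its axes turn with the bolt: x along the bolt, y normal to two flats. 24 mm across flats, 27.7 mm across corners, 24 mm long (station x = 9 to 33 mm).
- square_root (a point): Point on the bolt axis (80 mm up) on the front face of the round washer (33 mm diameter, in front of the brass backing nut), 24 mm in front of the station's origin; axes turn with the bolt. From here the steel square end, 12 x 12 mm, runs 30 mm towards the robot (station -x); its tip is slightly chamfered.
- lever: Loose weighted lever, about 0.28 kg, standing on the table. Origin under the middle of its red hub; x away from the robot, y left, z up at the start (yaw varies). Hub 32 (x) x 40 (y) x 40 (z) mm, to be gripped from above across its y sides. In front of it (-x) a round neck 32 mm wide, 11 mm long, then a flat arm 8 mm thick, 20 mm high, that runs to +y to the end weight.
- hub_centre (a point): Centre of the lever's red hub, 20 mm above its underside, on the socket's axis. The lever's centre of mass lies about 14 mm in front of it (-x) and 40 mm to its left (+y).
- socket_mouth (a point): Centre of the mouth of the lever's square socket, 14 x 14 mm, 32 mm deep along the lever's x, sides level and upright, open only on the hub's +x face, 20 mm above the lever's underside. Fully home this point lies at point square_root, the hub face on the washer.
- weight_centre (a point): Centre of the black round weight at the end of the lever's arm, 40 mm diameter, 30 mm long (along x); 90 mm along the lever's +y from the socket axis, 24 mm in front of the hub's centre.
- cell_tester: Hand-held dark meter, 145 x 68 x 42 mm, a loose bystander; origin under its centre.
- tape_1: Roll of yellow tape lying flat, 100 mm diameter, 25 mm high, a loose bystander; origin under its centre.
- glue_pot: Grey pot with a brush stick, 66 mm diameter, 116 mm high, a loose bystander behind the station; origin under its centre.
Not all that is in view belongs to the job. What is shaped like the lever but brown is not meant.

How it is judged:
By the outcome, as a careful person would: the job done as asked, in the order asked, and still so for the second after the job is handed in, while the arm keeps its last pose, push and grip.
It also fails if it takes over 51 s, if anything falls off the work surface, if the arm or the gripper's body presses on something with over 40 N, if the wrist force passes 120 N, or if a joint passes its speed limit or range.

## Working session

There is one attempt and no reset: what is moved stays moved. The work goes in short steps, each a Python script; the robot and the scene stay as the last script left them, time stands still between calls to the robot, and variables do not carry over. Pictures are saved under pics/ and viewed, at most 10 in all, crops included, and the job is handed in when it is done.

```bash
mkdir -p pics; ls
cat > h.py <<'E'
import numpy as np, cv2
from cell import env, kin, camera, calibration, job
def cal(n):
    c=calibration(n); R=cv2.Rodrigues(np.array(c['rvec'],float))[0]; t=np.array(c['tvec'],float).ravel(); return c,R,t
def cloud(n,d):
    c,R,t=cal(n); v,u=np.mgrid[0:400,0:640]
    P=np.stack([(u-c['cx'])/c['fx']*d,(v-c['cy'])/c['fy']*d,d],-1)
    return (P-t)@R
def ray(n,u,v,z):
    c,R,t=cal(n); o=-R.T@t; r=R.T@np.array([(u-c['cx'])/c['fx'],(v-c['cy'])/c['fy'],1.])
    return o+r*(z-o[2])/r[2]
def proj(n,p):
    c,R,t=cal(n); q=R@np.array(p)+t; return c['fx']*q[0]/q[2]+c['cx'],c['fy']*q[1]/q[2]+c['cy']
E
python3 - <<'E'
from h import *
for n in('scene','top'):
    im,d=camera(n); cv2.imwrite(f'pics/{n}0.png',im); np.savez(f'{n}0.npz',im=im,d=d)
    c,R,t=cal(n); print(n,c,-R.T@t)
print(env.get_state())
E
```

```text
pics
scene {'fx': 487.5137189017775, 'fy': 487.5137189017775, 'cx': 318.6173527596702, 'cy': 197.78027341583623, 'rvec': array([ 2.06156583, -1.23290009,  0.49363654]), 'tvec': array([-0.30454691,  0.38539752,  0.93717302])} [-0.19508146 -0.47524312  0.92501921]
top {'fx': 457.2312953712276, 'fy': 457.2312953712276, 'cx': 319.27374116301615, 'cy': 196.00431719349726, 'rvec': array([ 2.18797226, -2.12303373,  0.13886301]), 'tvec': array([-0.0756675 ,  0.56392967,  1.37411819])} [ 0.38619739 -0.06016426  1.43498253]
{'time': 0.1, 'qpos': array([-1.45710672,  0.47773839,  0.02233772,  1.55634529, -0.01150457,
        1.10930145, -0.08310654]), 'joint_velocities': array([ 2.72406160e-04, -4.05989663e-03, -1.11383056e-05, -3.19744988e-03,
       -2.61291775e-04,  2.49071311e-04, -2.61994482e-04]), 'joint_torque': array([ 3.19744962e-03, -5.97763252e+01,  1.61280792e+00, -2.81955403e+01,
        1.27540663e-02,  5.04436859e-03,  8.80970816e-06]), 'tcp_pos': array([0.14837749, 0.65797524, 0.24911184]), 'orientation': array([-3.45503587e-05,  1.10659710e-01,  9.93858006e-01, -8.31501496e-04]), 'force': array([ 0.36892799, -1.17525748,  0.10271983]), 'torque': array([-0.02622787,  0.01336228,  0.04058193]), 'gripper_force': 0.0, 'opening': 0.08535170478285622}
```

View pics/scene0.png

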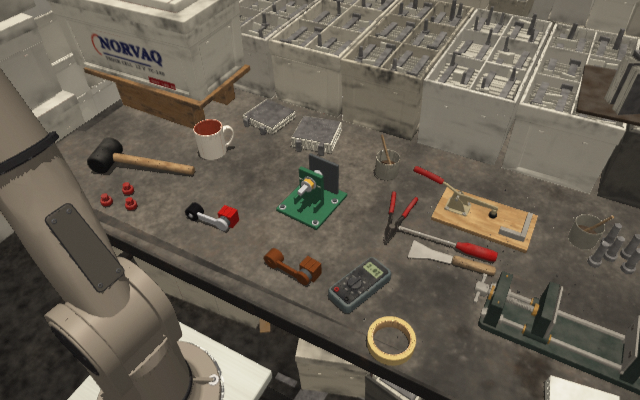

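View pics/top0.png

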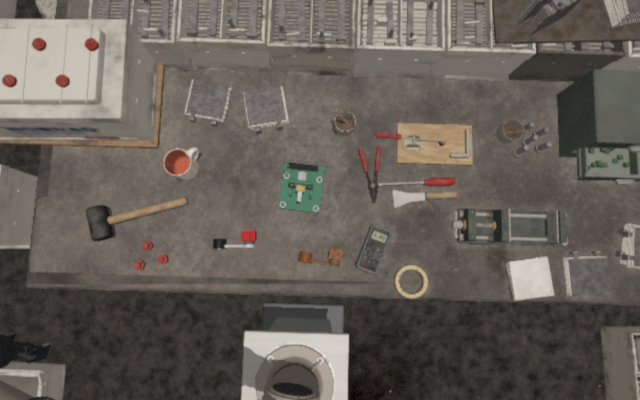

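The scene view shows the red-hubbed lever (hub at 228,216, weight at 194,212), the station (313,195), the brown decoy (292,265), the tester (358,285), the tape (391,340) and the glue pot (387,163). In the top view the hub is at (249,237), the weight at (219,244), the station at (302,187) and the pot at (344,121).

Run:
```python
from h import *
V={}
for n,roi in(('scene',(150,110,420,240)),('top',(200,100,380,270))):
    f=np.load(n+'0.npz'); im,d=f['im'],f['d']; P=cloud(n,d)
    hsv=cv2.cvtColor(im,cv2.COLOR_BGR2HSV); H,S,W=[hsv[...,i].astype(int) for i in range(3)]
    m=np.zeros((400,640),bool); x0,y0,x1,y1=roi; m[y0:y1,x0:x1]=1
    m&=d>0
    def rect(mask,name):
        p=P[mask]; 
        if len(p)<8: print(n,name,len(p));return
        r=cv2.minAreaRect((p[:,:2]*1000).astype(np.float32)); print(n,name,len(p),'mean',p.mean(0).round(4),'zrange',np.percentile(p[:,2],[2,50,98]).round(4),'rect',np.round(r[0],1),np.round(r[1],1),round(r[2],1))
    red=m&((H<6)|(H>174))&(S>170)&(W>110)
    z=P[...,2]
    hubroi=(P[...,0]>.3)
    # limit red to largest component
    k,l,s,c=cv2.connectedComponentsWithStats(red.astype(np.uint8)); 
    for i in range(1,k):
        if s[i,4]>40:
            print('red',s[i],c[i]); rect(l==i,'red'); rect((l==i)&(z>.033),'redtop')
    g=m&(H>60)&(H<90)&(S>80)
    rect(g&(z<.02),'base'); rect(g&(z>.100),'bracketTop'); rect(g&(z>.03),'bracketgreen')
    st=m&(z>.104)&(z<.125); k,l,s,c=cv2.connectedComponentsWithStats(st.astype(np.uint8))
    for i in range(1,k):
        if s[i,4]>15: print(s[i],c[i]); rect(l==i,'ztop')
    crop=im[y0:y1,x0:x1]
    cv2.imwrite(f'pics/{n}_c.png',cv2.resize(crop,None,fx=2.9,fy=2.9,interpolation=cv2.INTER_CUBIC))
a=cv2.imread('pics/top_c.png')
```

```text
red [389 193   7  19  70] [392.52857143 201.52857143]
scene red 70 mean [ 0.6904 -0.192   0.0129] zrange [0.0084 0.0127 0.0175] rect [ 689.4 -192.1] [71.2 10.5] 16.7
scene redtop 0
red [402 197  16  20  55] [408.92727273 208.07272727]
scene red 55 mean [ 0.6883 -0.239   0.0124] zrange [0.0078 0.0128 0.0162] rect [ 695.9 -238.8] [ 8.9 77.7] 84.7
scene redtop 0
red [218 205  19  13 147] [227.08163265 211.14285714]
scene red 147 mean [0.4375 0.1559 0.0413] zrange [0.0379 0.0414 0.0448] rect [437.9 156.3] [33.9 41. ] 2.7
scene redtop 147 mean [0.4375 0.1559 0.0413] zrange [0.0379 0.0414 0.0448] rect [437.9 156.3] [33.9 41. ] 2.7
scene base 1277 mean [ 0.5732 -0.0095  0.0112] zrange [0.0044 0.0113 0.0171] rect [5.964e+02 3.000e-01] [132. 153.] 85.2
scene bracketTop 150 mean [ 0.5934 -0.0009  0.11  ] zrange [0.1013 0.1114 0.1159] rect [595.1  -0.6] [70.6 13.9] 84.1
scene bracketgreen 423 mean [ 0.5903 -0.0092  0.0764] zrange [0.0311 0.0824 0.1152] rect [582.2   0.8] [70.6 43.3] 83.8
[404 110  13   3  27] [411.18518519 110.74074074]
scene ztop 27 mean [ 0.9683 -0.1259  0.1091] zrange [0.105
[... 607 characters left out ...]
] rect [437.7 154.1] [27.8 38.1] 2.3
top base 960 mean [ 0.5856 -0.002   0.0102] zrange [0.0039 0.0102 0.0168] rect [595.8  -1.4] [125.6 143.4] 85.8
top bracketTop 78 mean [ 0.5959 -0.0019  0.1119] zrange [0.1067 0.1117 0.1171] rect [596.   -2.4] [69.  11.9] 84.9
top bracketgreen 119 mean [ 0.5902 -0.0017  0.0863] zrange [0.0312 0.1095 0.1169] rect [581.3  -1.1] [69.  41.5] 84.9
[288 160  30   7  93] [302.43010753 162.97849462]
top ztop 93 mean [ 0.6528 -0.0062  0.1114] zrange [0.1046 0.1118 0.1162] rect [653.6  -6.4] [86.5  9.5] 84.5
[289 179  24   7 103] [300.34951456 182.25242718]
top ztop 103 mean [ 0.5952 -0.0021  0.1117] zrange [0.1066 0.1115 0.1169] rect [595.6  -2.4] [69.  12.8] 84.9
```

View pics/top_c.png

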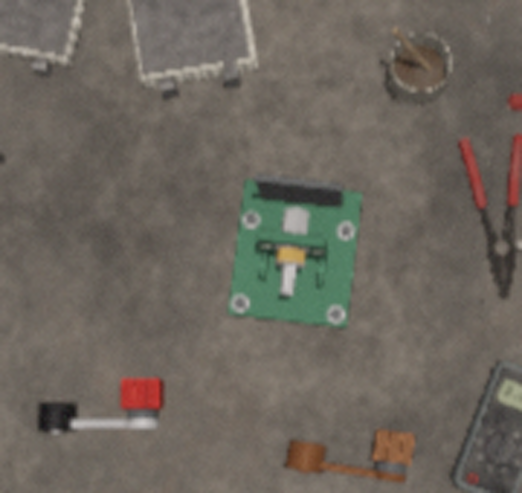

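View pics/scene_c.png

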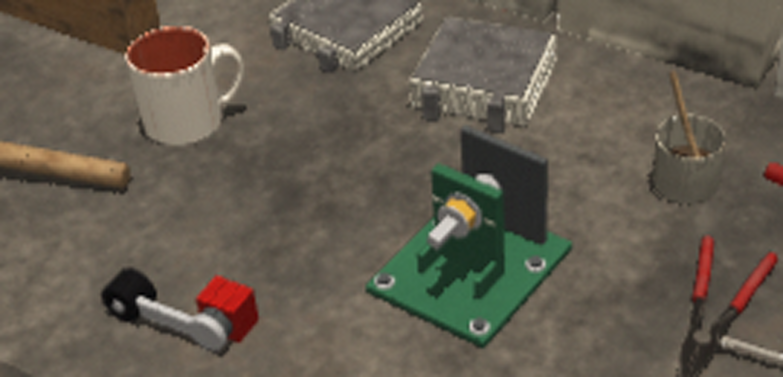

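Top crop: hub at (141,393), weight (57,417), with the arm between them; bolt square end at (288,280) and hex head (296,220), between the bracket (290,245) and the dark backing plate (300,192). The scene crop shows the same lever at (225,310) and the bolt pointing toward the robot at (440,235). Next I'll refine the yaws and the bolt angle, and check IK.

```bash
cat >> h.py <<'E'
def avg(n,k=5):
    I=[camera(n) for _ in range(k)]
    D=np.array([i[1] for i in I]); D[D==0]=np.nan
    import warnings; warnings.simplefilter('ignore')
    return np.mean([i[0] for i in I],0).astype(np.uint8), np.nan_to_num(np.nanmean(D,0))
from scipy.spatial.transform import Rotation as Ro
def quat(R): return np.roll(R.as_quat(),1)
def tool(yaw,tilt=0,flip=False):  # tool down, y along local y, turned by tilt about local x
    R=Ro.from_euler('z',yaw)*Ro.from_euler('x',tilt)*Ro.from_matrix(np.array([[-1,0,0],[0,1,0],[0,0,-1.]]))
    return quat(R*Ro.from_euler('z',np.pi) if flip else R)
SY=np.radians(-5.2); SO=np.array([.596,-.0018,0])
def st(x,y,z): return SO+Ro.from_euler('z',SY).apply([x,y,z])
E
python3 - <<'E'
from h import *
for n in('scene','top'):
    im,d=avg(n,6); P=cloud(n,d); np.savez(n+'1.npz',im=im,d=d)
    hsv=cv2.cvtColor(im,cv2.COLOR_BGR2HSV); H,S,W=[hsv[...,i].astype(int) for i in range(3)]
    X,Y,Z=P[...,0],P[...,1],P[...,2]
    box=(X>.38)&(X<.48)&(Y>.12)&(Y<.28)&(d>0)
    def info(m,name):
        p=P[m]; r=cv2.minAreaRect((p[:,:2]*1000).astype(np.float32)); print(n,name,len(p),p.mean(0).round(4),'zmax',np.percentile(p[:,2],97).round(4),np.round(r[0],1),np.round(r[1],1),round(r[2],1))
    info(box&(W<60)&(Z>.012)&(Y>.215),'weight'); 
    m=box&(Z>.024)&(S<60)&(W>100)&(Y>.175)&(Y<.225); p=P[m]; info(m,'arm')
    v=np.linalg.svd(p[:,:2]-p[:,:2].mean(0))[2][0]; print('arm dir deg',np.degrees(np.arctan2(v[1],v[0])))
    # station frame
    q=Ro.from_euler('z',-SY).apply((P-SO).reshape(-1,3)).reshape(P.shape)
    m=(q[...,0]>-53)&(q[...,0]>-.053)&(q[...,0]<-.027)&(abs(q[...,1])<.014)&(q[...,2]>.07)&(d>0)
    p=q[m]; print('square',len(p)); print((p[p[:,0].argsort()]*1000).round(1).tolist())
    m=(q[...,0]>.011)&(q[...,0]<.034)&(abs(q[...,1])<.02)&(q[...,2]>.075)&(d>0)
    p=q[m]; print('head',len(p)); print((p[p[:,1].argsort()]*1000).round(1).tolist()) if n=='top' else 0
    m=(X>.7)&(X<.9)&(Y<-.05)&(Y>-.2)&(Z>.05)&(d>0); info(m,'pot')
for nm,p,y in(('lev',[.438,.155,.025],0),('levup',[.438,.155,.16],0),('pre',st(-.09,0,.084),SY),('home',st(-.04,0,.084),SY),('gap',st(.024,0,.08),SY),('gapup',st(.024,0,.2),SY)):
    for f in(False,True):
      for t in((0,-.35) if 'gap' in nm else (0,)):
        q=kin.inverse_kinematics(np.array(p),tool(y,t,f)); print(nm,f,t,None if q is None else np.round(q,2))
E
```

```text
scene weight 181 [0.4073 0.2407 0.0326] zmax 0.0415 [410.9 246. ] [29.5 38.3] 2.0
scene arm 62 [0.405  0.2001 0.03  ] zmax 0.0324 [405.9 200.3] [ 7.8 49.5] 3.4
arm dir deg -87.7059198199469
square 52
[[-52.7, 1.4, 85.3], [-52.5, 7.9, 81.8], [-52.4, -1.5, 86.6], [-52.4, 8.3, 78.0], [-52.1, -0.7, 75.5], [-51.3, -3.4, 79.7], [-51.0, -0.2, 81.4], [-51.0, 2.6, 86.8], [-50.9, -3.3, 82.9], [-50.7, -3.4, 86.2], [-50.4, -0.2, 87.8], [-49.8, 6.4, 87.3], [-48.3, 4.4, 87.2], [-47.9, -1.3, 86.3], [-47.5, 1.9, 87.8], [-47.2, -3.8, 83.6], [-47.1, -3.8, 86.9], [-46.8, 5.4, 88.9], [-45.9, 0.0, 87.5], [-45.0, -1.9, 77.4], [-44.6, 4.0, 87.8], [-43.2, -4.0, 83.9], [-42.7, -0.7, 85.3], [-42.5, -3.7, 86.7], [-42.0, 2.8, 86.4], [-41.9, 5.9, 88.2], [-41.6, -2.6, 78.5], [-40.5, 3.8, 88.2], [-40.4, 0.9, 86.0], [-40.2, -2.1, 87.5], [-38.5, 2.2, 87.4], [-37.9, 5.6, 88.6], [-37.9, -3.3, 82.8], [-37.8, -3.4, 86.2], [-37.3, -2.7, 78.5], [-36.4, 0.6, 86.5], [-35.3, -1.7, 86.8], [-35.0, 4.7, 86.7], [-34.5, 1.9, 87.8], [-33.5, -3.1, 79.2], [-33.1, -3.0, 82.3], [-32.8, 6.2, 87.8], [-32.8, -2.9, 85.4], [-32.6, 0.2, 87.
[... 2748 characters left out ...]
7 -1.72]
pre False 0 [-0.49  0.47  0.44  2.11 -0.34  0.62  1.67]
pre True 0 [-0.81  0.62  0.9   2.13 -0.75  0.74 -1.08]
home False 0 [-0.44  0.53  0.42  1.99 -0.34  0.68  1.67]
home True 0 [-0.69  0.64  0.78  2.01 -0.66  0.76 -1.17]
gap False 0 [-0.38  0.62  0.39  1.84 -0.33  0.75  1.67]
gap False -0.35 [-0.53  0.67  0.37  1.8   0.14  0.82  1.16]
gap True 0 [-0.56  0.69  0.65  1.85 -0.57  0.8  -1.27]
gap True -0.35 [-0.85  0.85  0.9   1.82 -0.4   0.83 -1.51]
gapup False 0 [-0.52  0.49  0.58  1.77 -0.32  0.97  1.67]
gapup False -0.35 [-0.56  0.51  0.42  1.74  0.16  1.03  1.21]
gapup True 0 [-0.82  0.69  1.09  1.79 -0.69  1.1  -1.14]
gapup True -0.35 [-0.89  0.67  0.94  1.76 -0.21  1.01 -1.6 ]
```

```bash
cat > a.py <<'E'
from h import *
from scipy.optimize import least_squares
Q=[]
for n in('scene','top'):
    f=np.load(n+'1.npz'); P=cloud(n,f['d']); q=Ro.from_euler('z',-SY).apply((P-SO).reshape(-1,3))*1000
    m=(q[:,0]>12)&(q[:,0]<31)&(abs(q[:,1])<11)&(q[:,2]>82)&(q[:,2]<98); p=q[m]; Q.append(p)
    def res(a):  # two roof flats of the hexagon
        y,z=p[:,1]-a[1],p[:,2]-80-a[2]
        s=[np.cos(a[0]+k)*y+np.sin(a[0]+k)*z-12 for k in(np.pi/6*2-np.pi/6,np.pi/2+np.pi/3)] if 0 else [np.cos(a[0]+k)*y+np.sin(a[0]+k)*z-12 for k in(np.pi/3,2*np.pi/3)]
        return np.maximum(*s)
    r=least_squares(res,[.1,0,0],loss='soft_l1'); print(n,len(p),'theta,y,z',r.x.round(3),r.cost/len(p))
ly=np.radians(2.1); hub=np.array([.4382,.155,0])
env.reach(hub+[0,0,.13],tool(ly)); s=env.get_state(); print(s['time'],s['tcp_pos'])
env.movel(hub+[0,0,.023],.15,stop_force=15); s=env.get_state(); print(s['time'],s['tcp_pos'],s['force'])
env.grip(0.02,80); s=env.get_state(); print(s['time'],s['tcp_pos'],s['opening'],s['gripper_force'],s['force'])
env.movel(hub+[0,0,.15],.15); s=env.get_state(); print(s['time'],s['tcp_pos'],s['opening'],s['force'],s['torque'])
E
python3 a.py
```

```text
scene 12 theta,y,z [0.251 3.456 1.503] 0.1038969793599171
top 47 theta,y,z [ 0.272  0.36  -0.107] 0.3063109883002033
2.825 [0.43842584 0.15605495 0.13017841]
3.6917 [0.43866904 0.15524356 0.02346071] [0.71582224 0.46575951 0.59322578]
4.1833 [0.43858058 0.15527474 0.0237919 ] 0.03945746007483243 80.45397520065308 [-1.25929346 -0.36032091  8.8194728 ]
5.1833 [0.43748988 0.1547013  0.14921193] 0.039160658313918864 [ 0.17418515  0.45938703 -3.83185088] [-0.16881401  0.00381218 -0.00668859]
```

```bash
cat >> h.py <<'E'
def hubpose(x,y=0,tilt=.22,dz=0,off=.0038):
    """TCP pose that puts the hub centre at station (x,y,80mm)"""
    o=Ro.from_euler('x',tilt).apply([0,0,off]); return st(x+o[0],y+o[1],.08+dz+o[2]),tool(SY,tilt)
E
cat > b.py <<'E'
from h import *
p,q=hubpose(-.085); env.reach(p+np.array([-.02,0,.06]),q); env.movel(p,.15)
s=env.get_state(); print(s['time'],s['tcp_pos'],p,s['opening'],s['force'])
im,d=avg('top',5); im2,d2=avg('scene',5); np.savez('pre.npz',top=im,topd=d,scene=im2,scened=d2)
a=cv2.resize(im[130:240,240:370],None,fx=4,fy=4,interpolation=cv2.INTER_CUBIC); b=cv2.resize(im2[120:240,220:360],None,fx=4,fy=4,interpolation=cv2.INTER_CUBIC)
cv2.imwrite('pics/pre_s.png',b); cv2.imwrite('pics/pre_t.png',a)
E
python3 b.py
```

```text
6.4417 [0.51104607 0.00601644 0.08372164] [0.51127467 0.00507791 0.08370841] 0.03912932212153129 [ 0.12111709 -0.16143978 -2.51446677]
```

View pics/pre_s.png

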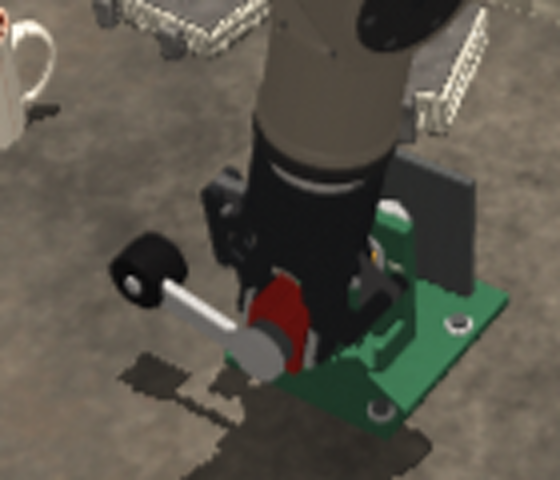

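View pics/pre_t.png

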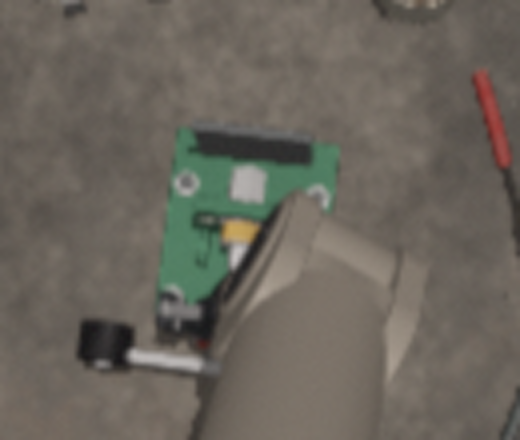

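Scene crop: the lever is held with the red hub at (280,320), weight up-left at (148,270). Top crop: weight at (105,343), arm to (210,362), square end at (235,255) partly visible. I'll compare the weight's camera position with its forward-kinematic position to get the camera/robot offset.

Run:
```python
from h import *
f=np.load('pre.npz'); s=env.get_state()
RT=Ro.from_quat(np.roll(s['orientation'],-1)); R=RT*Ro.from_matrix(np.diag([-1,1,-1.]))
hub=s['tcp_pos']-R.apply([0,0,.0038]); w=hub+R.apply([-.024,.09,0]); print('FK hub',hub.round(4),'weight',w.round(4),'eul',R.as_euler('ZYX'),'st hub',Ro.from_euler('z',-SY).apply(hub-SO).round(4))
for n in('top','scene'):
    P=cloud(n,f[n+'d']); im=f[n]; W=im.max(-1).astype(int)
    L=R.inv().apply((P-hub).reshape(-1,3)).reshape(P.shape)*1000   # lever frame
    m=(abs(L[...,0]+24)<25)&(L[...,1]>64)&(L[...,1]<120)&(abs(L[...,2])<32)&(W<70)&(f[n+'d']>0)
    p=L[m]; print(n,'weight',len(p),'min',np.percentile(p,2,0).round(1),'max',np.percentile(p,98,0).round(1))
    r=least=None
    from scipy.optimize import least_squares
    r=least_squares(lambda a:np.hypot(p[:,1]-a[0],p[:,2]-a[1])-20,[90,0],loss='soft_l1').x; print(' circle fit y,z',r.round(2))
    m=(abs(L[...,0]+31)<12)&(L[...,1]>22)&(L[...,1]<68)&(abs(L[...,2])<20)&(W>90)&(im.max(-1)-im.min(-1)<50)&(f[n+'d']>0)
    p=L[m]; print(' arm',len(p),'x',np.percentile(p[:,0],[3,97]).round(1),'z hi',np.percentile(p[:,2],[50,90]).round(1),'slope z/y',np.polyfit(p[:,1],p[:,2],1)[0].round(3),'slope x/y',np.polyfit(p[:,1],p[:,0],1)[0].round(3))
    # bracket top again, station frame
    P0=cloud(n,np.load(n+'1.npz')['d']); q=Ro.from_euler('z',-SY).apply((P0-SO).reshape(-1,3))*1000
    for nm,c in(('bracket',0),('backing',58)):
        p=q[(abs(q[:,0]-c)<11)&(abs(q[:,1])<50)&(abs(q[:,2]-112)<5)]; rr=cv2.minAreaRect(p[:,:2].astype(np.float32)); print(' ',nm,len(p),np.round(rr[0],1),np.round(rr[1],1),round(rr[2],1),'x med',np.median(p[:,0]).round(1), 'slope',np.polyfit(p[:,1],p[:,0],1)[0].round(4))
```

```text
FK hub [0.5114 0.0059 0.0803] weight [0.4955 0.0955 0.0999] eul [-0.09083346 -0.00042843  0.22010798] st hub [-0.0849 -0.      0.0803]
top weight 129 min [-39.4  74.3  -1.3] max [ -9.4 109.   21.7]
 circle fit y,z [89.28  0.23]
 arm 46 x [-35.7 -27.4] z hi [10.1 11.9] slope z/y -0.027 slope x/y 0.001
  bracket 100 [-0.4 -0.5] [11.8 68.6] 0.4 x med -0.6 slope -0.0075
  backing 88 [57.8  0.7] [ 8.4 87. ] 0.2 x med 57.2 slope -0.0038
scene weight 233 min [-39.2  72.7 -12.7] max [ -9.7 107.8  21.8]
 circle fit y,z [92.33  0.84]
 arm 114 x [-34.9 -28.1] z hi [ 7.1 11.8] slope z/y -0.009 slope x/y 0.008
  bracket 125 [0.6 2.5] [12.6 69.4] 0.1 x med -1.9 slope -0.0047
  backing 119 [58.2  2.7] [ 8.8 89.6] 0.5 x med 56.5 slope -0.0059
```

```bash
sed -i 's/^SY=.*/SY=np.radians(-4.8); SO=np.array([.596,-.0014,0])/' h.py
cat > c.py <<'E'
from h import *
def rep(t,hit):
    s=env.get_state(); R=Ro.from_euler('z',-SY); print(t,hit,'t',round(s['time'],2),'st tcp',(R.apply(s['tcp_pos']-SO)*1000).round(1),'F',R.apply(s['force']).round(1),'M',R.apply(s['torque']).round(2),'op',round(s['opening'],4),flush=True)
if __name__=='__main__':
    p,q=hubpose(-.078); env.movel(p,.1,rot=q); rep('pre',0)
    p,q=hubpose(-.040); h=env.movel(p,.04,rot=q,stop_force=12); rep('in',h)
E
python3 c.py
```

```text
pre 0 t 7.19 st tcp [-77.3  -0.8  83.8] F [-0.3  0.6 -2.9] M [-0.44 -0.07 -0.01] op 0.039
in False t 8.29 st tcp [-40.2  -0.8  83.7] F [ 0.5  0.6 -2.2] M [-0.3  -0.1  -0.06] op 0.0391
```

Run:
```python
from c import *
p,q=hubpose(-.030); h=env.movel(p,.03,rot=q,stop_force=15); rep('push',h)
im,d=camera('scene'); cv2.imwrite('pics/in_s.png',cv2.resize(im[120:240,220:360],None,fx=4,fy=4,interpolation=cv2.INTER_CUBIC))
```

```text
push True t 8.54 st tcp [-39.5  -0.6  82.8] F [-0.9  0.7  1.3] M [-0.23  0.03  0.07] op 0.0392
```

View pics/in_s.png

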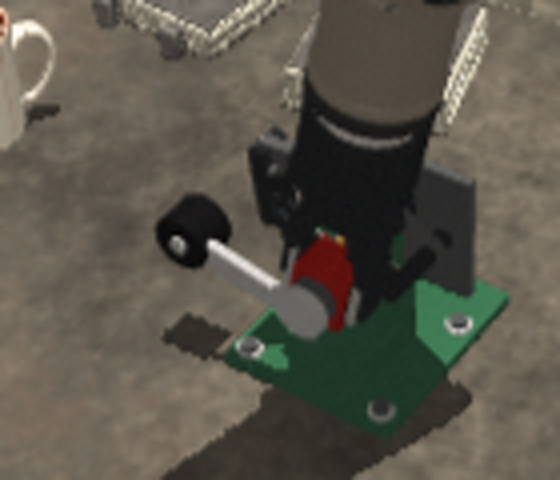

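The hub (325,280) stands at the washer with the bracket directly behind it, and the stop came at the depth expected for fully home. One firmer push to confirm, then release.

Run:
```python
from c import *
p,q=hubpose(-.030); h=env.movel(p,.03,rot=q,stop_force=30); rep('push',h)
env.grip(.085); rep('open',0)
s=env.get_state(); T=s['tcp_pos']; R=Ro.from_quat(np.roll(s['orientation'],-1))
env.movel(T-R.apply([0,0,.07]),.15); rep('up',0)
env.reach(st(.024,0,.22),tool(SY,-.35)); rep('over',0)
im,d=avg('scene',5); im2,d2=avg('top',5); np.savez('rel.npz',scene=im,scened=d,top=im2,topd=d2)
cv2.imwrite('pics/rel_s.png',cv2.resize(im[120:240,220:360],None,fx=4,fy=4,interpolation=cv2.INTER_CUBIC))
for n in('scene','top'):
    P=cloud(n,np.load('rel.npz')[n+'d']); q=Ro.from_euler('z',-SY).apply((P-SO).reshape(-1,3)).reshape(P.shape)*1000; W=np.load('rel.npz')[n].max(-1)
    m=(abs(q[...,0]+64)<25)&(q[...,1]>60)&(q[...,1]<115)&(q[...,2]>20)&(q[...,2]<80)&(W<70); p=q[m]
    if len(p)>10: print(n,'weight',len(p),'x',np.percentile(p[:,0],[2,98]).round(1),'mean',p.mean(0).round(1),'zmax',p[:,2].max().round(1))
    im=np.load('rel.npz')[n].astype(int); m=(im[...,2]>90)&(im[...,1]<60)&(abs(q[...,0]+40)<25)&(abs(q[...,1])<35)&(q[...,2]>60); p=q[m]
    if len(p)>10: print(n,'hub',len(p),'x',np.percentile(p[:,0],[2,98]).round(1),'y',np.percentile(p[:,1],[2,98]).round(1),'slope',np.polyfit(p[:,1],p[:,2],1).round(3))
```

```text
push True t 8.9 st tcp [-39.3  -0.7  82.7] F [-1.5  0.   5.9] M [-0.2   0.23  0.13] op 0.0388
open 0 t 9.42 st tcp [-39.9  -0.6  81.9] F [0.4 0.8 1.1] M [-0.24 -0.01  0.02] op 0.085
up 0 t 10.03 st tcp [-39.1 -15.7 149.8] F [ 0.1  0.9 -0.8] M [-0.28  0.01 -0.  ] op 0.0851
over 0 t 10.66 st tcp [ 23.3   1.6 218.5] F [-0.6 -0.7 -0.2] M [0.24 0.   0.01] op 0.0847
scene weight 144 x [-78.9 -50.6] mean [-69.7  76.4  42.7] zmax 53.1
scene hub 229 x [-55.4 -25. ] y [-23.9  26. ] slope [ 0.315 96.006]
top weight 88 x [-77.9 -51. ] mean [-63.5  77.1  46.8] zmax 52.0
top hub 173 x [-54.8 -26.2] y [-24.2  25.1] slope [3.4000e-02 9.5196e+01]
```

View pics/rel_s.png

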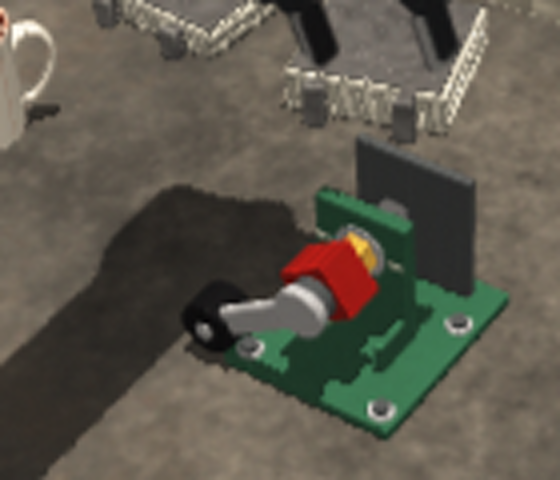

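Scene crop: the lever hangs on the bolt with the hub (330,280) against the washer (365,250) and the weight down at (215,315), so the bolt has sagged. Its height fits -0.35 plus the socket slack. Now I'll descend into the gap, tilted to match, and grip the head.

```bash
cat >> h.py <<'E'
def headpose(tilt,back=0,x=.024,y=0.):
    o=Ro.from_euler('x',tilt).apply([0,0,back]); return st(x,y+o[1],.08+o[2]),tool(SY,tilt)
E
python3 - <<'E'
from c import *
p,q=headpose(-.35,.11); env.movel(p,.15,rot=q); rep('above',0)
p,q=headpose(-.35,-.002); h=env.movel(p,.08,rot=q,stop_force=12); rep('down',h)
if not h:
    env.grip(.01,60); rep('grip',0); print(env.get_state()['gripper_force'])
E
```

```text
above 0 t 11.66 st tcp [ 23.7  38.3 182.6] F [ 0.1 -0.1  0.2] M [ 0.27 -0.07 -0.02] op 0.0849
down False t 13.21 st tcp [24.4 -0.4 78.6] F [-0.  -0.7  0.4] M [ 0.35 -0.03  0.06] op 0.0847
grip 0 t 13.79 st tcp [24.1 -0.1 78.2] F [-1.1  2.2  2.8] M [ 0.57  0.22 -0.1 ] op 0.0231
58.99501167470589
```

Run:
```python
from c import *
env.grip(.01,110); rep('grip',0)
def ang():
    s=env.get_state(); R=Ro.from_euler('z',-SY)*Ro.from_quat(np.roll(s['orientation'],-1))*Ro.from_matrix(np.diag([-1,1,-1.])); return R.as_euler('ZYX').round(4)
for t in(-.26,-.17,-.08,0):
    p,q=headpose(t,-.002); env.movel(p,.02,rot=q); rep(t,0); print(ang())
env.dwell(.5); rep('end',0); print(ang(),env.get_state()['gripper_force'])
im,d=avg('scene',5); np.savez('end.npz',scene=im,scened=d)
cv2.imwrite('pics/end_s.png',cv2.resize(im[100:240,200:380],None,fx=4,fy=4,interpolation=cv2.INTER_CUBIC))
P=cloud('scene',d); q=Ro.from_euler('z',-SY).apply((P-SO).reshape(-1,3)).reshape(P.shape)*1000; W=im.max(-1)
m=(abs(q[...,0]+64)<25)&(q[...,1]>60)&(q[...,1]<115)&(q[...,2]>20)&(q[...,2]<100)&(W<70); p=q[m]; print('weight',len(p),p.mean(0).round(1),p[:,2].max())
```

```text
grip 0 t 14.01 st tcp [24.1 -0.1 78.3] F [-1.9  3.9  5.5] M [ 0.67  0.44 -0.22] op 0.0224
-0.26 0 t 14.26 st tcp [24.1  0.  78.3] F [-2.4  4.   4.2] M [ 0.69  0.36 -0.02] op 0.0222
[-0.0006 -0.0006 -0.2573]
-0.17 0 t 14.51 st tcp [24.1  0.2 78.3] F [-1.5  4.3  5. ] M [ 0.74  0.38 -0.04] op 0.0222
[-0.0006 -0.0004 -0.1673]
-0.08 0 t 14.76 st tcp [24.   0.4 78.2] F [-1.8  3.5  4.5] M [ 0.63  0.33 -0.01] op 0.0222
[-0.0007 -0.0003 -0.0774]
0 0 t 15.01 st tcp [24.1  0.5 78.2] F [-1.4  4.1  4.4] M [0.66 0.31 0.03] op 0.0222
[-0.0006 -0.0002  0.0024]
end 0 t 15.51 st tcp [24.   0.6 78.2] F [-2.1  3.   4.8] M [ 0.67  0.38 -0.05] op 0.022
[ 0.0005 -0.0001  0.0003] 117.17923494055867
weight 196 [-69.5  85.5  68.9] 80.80865638576083
```

View pics/end_s.png

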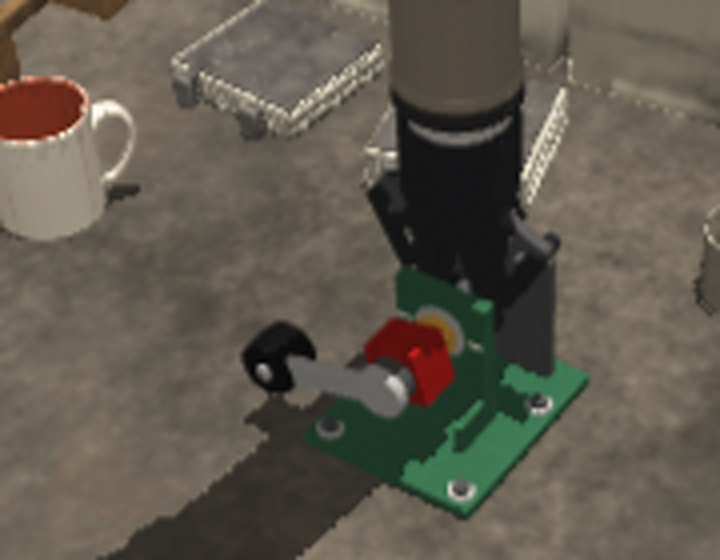

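Scene crop: the lever is nearly level (weight 280,355; hub 410,360 against the washer 440,330), and the gripper is behind the bracket, clear of the lever. One numeric check for angle and seating.

Run:
```python
from h import *
from scipy.optimize import least_squares
for f in('rel','end'):
    z=np.load(f+'.npz'); im=z['scene'].astype(int); P=cloud('scene',z['scened']); q=Ro.from_euler('z',-SY).apply((P-SO).reshape(-1,3)).reshape(P.shape)*1000
    m=(abs(q[...,0]+64)<25)&(q[...,1]>55)&(q[...,1]<115)&(q[...,2]>14)&(q[...,2]<100)&(im.max(-1)<70); p=q[m]; p=p[p[:,0]>-76]
    r=least_squares(lambda a:np.hypot(p[:,1]-a[0],p[:,2]-a[1])-20,[80,50],loss='soft_l1').x; print(f,r.round(1),'lever angle',np.arctan2(r[1]-80.5,r[0]-2).round(3),'radius',np.hypot(r[0]-2,r[1]-80.5).round(1))
    m=(im[...,2]>90)&(im[...,1]<60)&(abs(q[...,0]+40)<25)&(abs(q[...,1])<35)&(q[...,2]>60); p=q[m]; print('hub x',np.percentile(p[:,0],[1,99]).round(1))
```

```text
rel [77.5 30.9] lever angle -0.581 radius 90.4
hub x [-55.8 -24.5]
end [90.  59.2] lever angle -0.237 radius 90.6
hub x [-55.4 -23. ]
```

```bash
python3 -c "
from h import *
print(job.job_done(), env.get_state()['time'])"
```

```text
the job is handed in; nothing more can be done
the job is handed in; nothing more can be done
```

The job is handed in at about 16 s on the robot clock: the lever is home on the square end and was let go to sag. The robot still grips the bolt head with its flats upright (bolt angle within about 0.01 rad of zero by camera) and is clear of the lever; the tester, tape and pot were not touched.

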